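# Press a valve bush home with bench locking pliers

### The arm

A 6-joint arm with a two-finger parallel gripper is mounted at the origin on the work surface. World frame = base frame: x ahead of the robot, y to its left, z up, the work surface at z = 0. Lengths are in m, angles in rad, forces in N, time in s.
With the tool pointing down it reaches from about 0.25 to 0.775 m from the base axis. Payload 4 kg.
Tool frame: the origin (TCP) lies midway between the tips of the shut fingers; the grasp point (between the pads) lies 19 mm behind it; z points along the fingers, y is the direction in which the jaws open and shut (so a half turn about z gives the same grasp; the last joint's range is limited). The gripper opens to 94 mm and grips with 3 to 60 N. Pads are 16 mm wide; open, the fingers measure 119 mm over their backs; the gripper's body (75 mm by 177 mm) begins 78 mm behind the grasp point.
Start: joints at [1.052, 0.087, 1.371, -0, 1.684, -0.103], TCP at [0.222, 0.503, 0.206] pointing down, gripper open.
Joint ranges: [-3.1, 3.1], [-0.76, 2.03], [0.27, 2.55], [-1.08, 4.22], [0.17, 2.65], [-2.57, 2.57]. Speed limits (rad/s): [2.79, 2.79, 3.14, 3.14, 3.14, 3.14].

### API

Orientations are given as [roll, pitch, yaw] about the fixed x, y, z axes, in that order (R = Rz(yaw) Ry(pitch) Rx(roll)).
In Python, from bench import robot gives the robot as it stands.
- The arm moves only by the tool servo_tool, never from a script. Its argument "rows" is a list of rows, each a list of 2 entries, a list of its own where there are three numbers: the shift along the tool's x, y, z normalised to -1 to 1, where 1 is 0.08 m, then the turn about the tool's z normalised to -1 to 1, where 1 is pi/2 rad. A call has 1 to 12 rows; each row is the pose to reach, as a shift and turn from the pose commanded when the call began, along the tool's axes at that moment; what a row does not reach only later rows make up. A row lasts 1/12 s, in which the tool goes at most 41.7 mm and 7.16 degrees, less where a joint would pass 70% of its speed; a pose out of reach is approached as far as the arm can. A call with a number of a shift or a turn outside -1 to 1 is refused whole. A call with a gripper value outside its range is refused whole. "grip" is the closure, from -1 (fully open) to 1 (shut), set as the call begins (left out, the last holds). The fingers move at their own pace and stop on an object; the grip force is fixed at half the most. Time passes only in rows, so rows that repeat a pose let the fingers close. It gives the time, the measured TCP pose, the force and the opening at its end, in the units of the state.
- robot.get_obs(): the state, without advancing time (a new reading comes with each control period).
- robot.snapshot(name): name is "scene" or "top" or "wrist"; returns a dict with "pixels" (400x640x3 uint8, red, green, blue), "camera_matrix" (3x3 intrinsics, pixels), "world_from_camera" (4x4, takes a point from camera to world coordinates). Camera axes: x right, y down, z forward; pixel columns grow to the right and rows downward; lengths in m; the calibration is good to about 2 mm. A picture is of the moment at which its call begins. There is no depth.
- robot.close_job(): hands the job in, once; it reports no verdict.
The state is a dict: "time": time; "joint_positions": joint angles; "qvel": joint speeds; "joint_torque": joint torques, N m; "tool_pos": TCP position; "ee_rot": TCP orientation; "wrist_force": force on the tool from outside, world axes, zero at the start; "wrist_torque": the same for the moment, N m; "width": finger opening in m.
Only numpy, scipy, OpenCV 4.12 (cv2) and the standard library are available. Lean on these libraries where they do the work, as an engineer would, in place of code of your own. Each camera call takes 0.05 s, during which the arm holds its last target.

### The job

Slide the brass valve along its rail until it is fully home against the back stop of the bench locking pliers, then squeeze the upper handle down until it snaps over centre and the jaws stay locked on the valve's bush by themselves with your hand off, which presses the bush home. Then flick the release lever down so that the jaws spring open, leaving the valve at its stop. Do not force anything: stop pushing as soon as the valve meets the stop and as soon as the handle has snapped over, and leave the other things on the bench where they are.

Things in the scene. Friction and masses are not known exactly. Their poses are not given: they have to be found in the camera images.
- pliers: Bare steel locking pliers fixed to a bench, on a grey base plate 420 x 70 x 12 mm. Origin: underside, on the mid line; own +x points out of the jaw mouth, -x to the handles, z up. The rail (lower jaw), 50 mm wide, lies from x = 35 to 180 mm, top at z = 45 mm, with side guides 37 mm apart standing 10 mm above it. The upper jaw turns about y at x = 0, z = 100 mm, 26 mm wide, nose at x = 80 mm.
- back_stop (a point): Middle of the face of the back stop, the steel plate across the rail's inner end that the valve must meet: x = 45, z = 60 mm in the frame of the pliers.
- handle_axis (a point): Centre of the pin on which the upper handle turns (about the y of the pliers), x = -80, z = 130 mm in their frame. The handle is a steel bar 20 mm wide, 12 mm thick, reaching 115 mm behind this pin; at rest it rises at about 38 degrees towards its end; locked it lies between 2 degrees above and 16 below level.
- handle_top (a point): Top of the rubber grip (46 x 28 mm) on the upper handle, 92 mm behind its pin, at z = 193 mm at rest. Pushed down it resists with 1 to 3 N, then more, up to 8 to 15 N, easing off, then gives way (over centre), drops 3 to 6 mm by itself onto a hard stop and stays. Where depends on a hidden screw setting: giving way 43 to 76, stop 48 to 82 mm below rest. Pushing on at the stop soon exceeds 32 N.
- nose: The sprung steel nose in the upper jaw, a round-ended pin 14 mm thick that presses on the bush. Origin: on the axis of the jaw (x = 0, z = 100 mm in the frame of the pliers), not at its tip.
- nose_tip (a point): Lowest point of the nose: at least 85 mm above the bench with the jaws open, about 75 to 77 mm when they are locked on the bush, and 7 mm or less below that with nothing in the jaws.
- lever_paddle (a point): Top of the flat paddle (40 x 30 mm) of the release lever, behind the end of the upper handle: x = -244, z = 112 mm in the frame of the pliers. The lever turns about a pin 73 mm ahead of it, at z = 92 mm. Pushing it down (2 to 10 N, 8 to 60 mm of travel, depending on the hidden screw) kicks the locked handle up over centre and the jaws spring open; let go, it springs back.
- lever (a joint): Release lever, rad: 0 at rest, grows as the paddle is pushed down, 0.9 at its end.
- valve: Loose brass extinguisher valve, block 70 x 34 x 30 mm, 0.45 kg, lying on the rail between the guides. Origin: centre of the block's underside; +x along the rail, away from the stop. A round stub 22 mm thick sticks out of its +x end, its axis 15 mm above the underside, its end 55 mm from the origin. It starts 25 to 45 mm short of home; home, its -x end on the stop, is x = 80 mm in the frame of the pliers.
- bush (a joint): How far the round steel bush (head 20 mm wide, on top of the valve above its origin) is pressed in, m: 0 standing 7 mm proud, 0.005 home with 2 mm of head showing. Tight fit, pressed by the jaws.
- spraycan: Red spray can, 60 mm wide, 170 mm high, beyond the pliers. Leave alone. Origin: centre of its underside.
- tin: Open metal tin, 80 mm wide, 90 mm high, beyond the pliers. Leave alone. Origin: centre of its underside.
- screwdriver: Screwdriver lying on the near right of the bench. Leave alone.
- spanner: Steel spanner lying on the near left. Leave alone.
- gauge: Brass gauge blank, a disc 38 mm wide, 14 mm high, just beyond the pliers. Leave alone. Origin: centre of its underside.
- collar: Steel collar, 42 mm wide, 12 mm high, on the near side of the pliers. Leave alone. Origin: centre of its underside.
- bits: Small blue open bin, 110 x 90 x 45 mm, far right. Leave alone. Origin: centre of its underside.

How it is judged:
On the way, in this order (a step that is already met when the one before it is completed fails the run):
1. the valve is home against the back stop (within 3 mm) (x of valve in the frame of pliers below 0.083 m), for 0.1 s.
2. the jaws are locked on the bush by themselves: they press on it with more than 15 N and the fingers touch nothing of the pliers (contact force between nose and valve above 15 N and contact force between the fingers and pliers below 0.5 N and value of joint bush above 0.004 m), for 0.3 s.
3. the release lever is pushed down while the jaws are still locked (value of joint lever above 0.05 rad and contact force between nose and valve above 8 N).
At the end, for the whole second after the job is handed in: The bush is pressed in by more than 4 mm of its 5 mm, the jaws are open (nose more than 84 mm above the bench), the release lever is back at rest, and the valve lies at rest on the rail within 4 mm of home (value of joint bush above 0.004 m and z of nose_tip in the frame of pliers above 0.084 m and x of valve in the frame of pliers between 0.075 and 0.084 m and z of valve in the frame of pliers between 0.04 and 0.05 m and value of joint lever below 0.06 rad and linear speed of valve below 0.02 m/s); the robot touches nothing.
It fails at once if the handle, lever or any part of the pliers is forced (more than 32 N from the fingers) (contact force between the fingers and pliers above 32 N).
It fails at once if the valve is forced (more than 40 N from the fingers) (contact force between the fingers and valve above 40 N).
It fails at once if another thing on the bench is disturbed (moved more than 30 mm) (distance of any of spraycan, tin, screwdriver, spanner, gauge, collar, bits from where it was at the start of the episode above 0.03 m).
It also fails if it takes over 69 s, if anything falls off the work surface, if the arm or the gripper's body presses on something with over 40 N, if the wrist force passes 120 N, or if a joint passes its speed limit or range.

## Working session

There is one attempt and no reset: what is moved stays moved. The work goes in short steps, Python scripts to look and compute and a tool call to move; the robot and the scene stay as the last step left them, time stands still between calls to the robot, and variables do not carry over. Pictures are saved under pics/ and viewed, and the job is handed in when it is done.

Besides the shell and the picture viewer there is one more tool, called after "Call:" as name([rows], argument=value, ...), one row to a line, values as JSON. servo_tool: Moves the arm, as the interface text tells. Its arguments: {"type":"object","properties":{"rows":{"type":"array"},"grip":{"type":"number"}},"required":["rows"]}

```bash
ls; mkdir -p pics; python3 - <<'E'
from bench import robot
import cv2,pickle
o=robot.get_obs();print(o)
for n in("scene","top","wrist"):
    s=robot.snapshot(n);cv2.imwrite(f"pics/{n}0.png",s["pixels"][:,:,::-1]);pickle.dump(s,open(f"{n}0.pkl","wb"));print(n,s["camera_matrix"],s["world_from_camera"])
E
```

```text
pics
{'time': 0.0, 'joint_positions': array([ 1.05190455e+00,  8.79274303e-02,  1.37223095e+00, -1.31371341e-05,
        1.68357905e+00, -1.03075590e-01]), 'qvel': array([-0.00067589,  0.0008252 ,  0.00128048, -0.0006384 ,  0.00159456,
        0.000368  ]), 'joint_torque': array([ 1.66273559e-03, -3.40177166e+01, -3.02433944e+01,  7.18634413e-02,
        3.27651179e-02, -1.75675564e-04]), 'tool_pos': array([0.22189296, 0.50266457, 0.20433106]), 'ee_rot': array([-3.13945792e+00, -2.07695040e-04,  2.72577478e+00]), 'wrist_force': array([-0.4514329 ,  0.50651608,  0.7470118 ]), 'wrist_torque': array([-0.00234332,  0.01194071,  0.01040727]), 'width': 0.09402127675181106}
scene [[362.99227097   0.         318.86925111]
 [  0.         362.99227097 202.55817783]
 [  0.           0.           1.        ]] [[-0.83296257  0.29694848 -0.4668993   0.95332731]
 [ 0.55325807  0.46050085 -0.69415019  0.59295546]
 [ 0.00888068 -0.83651693 -0.54786911  0.5849809 ]
 [ 0.          0.          0.          1.        ]]
top [[482.88276423   0.         321.75156167]
 [  0.         482.88276423 200.99215603]
 [  0.           0.           1.        ]] [[ 0.01421643 -0.98767439  0.1558756   0.35821989]
 [-0.99986793 -0.01281444  0.00999555 -0.02776676]
 [-0.00787489 -0.15599711 -0.98772612  1.44146273]
 [ 0.          0.          0.          1.        ]]
wrist [[324.78309063   0.         324.50392133]
 [  0.         324.78309063 200.73097736]
 [  0.           0.           1.        ]] [[ 0.40429629  0.87824261  0.25541032  0.14679162]
 [ 0.91462506 -0.38749531 -0.11536195  0.53707549]
 [-0.00234548  0.28024509 -0.95992562  0.38321371]
 [ 0.          0.          0.          1.        ]]
```

View pics/scene0.png

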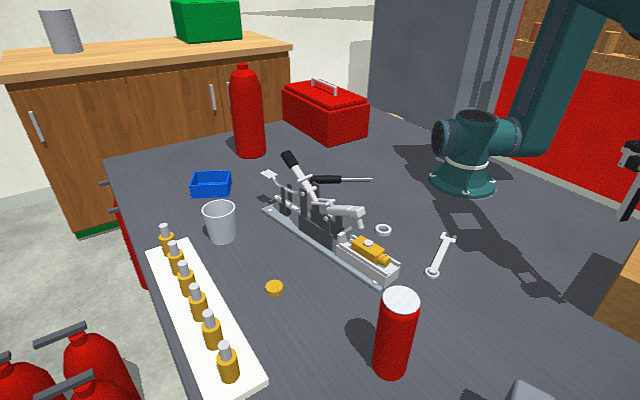

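View pics/top0.png

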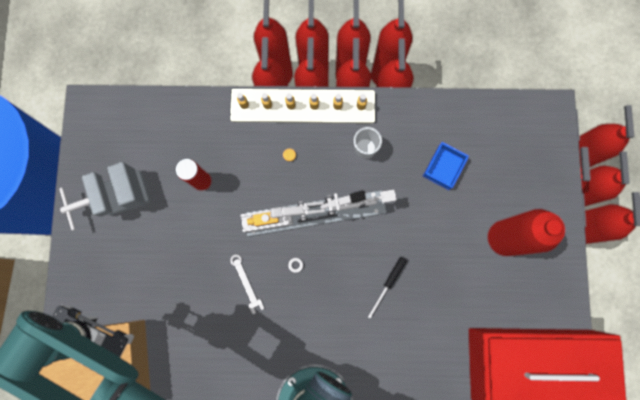

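View pics/wrist0.png

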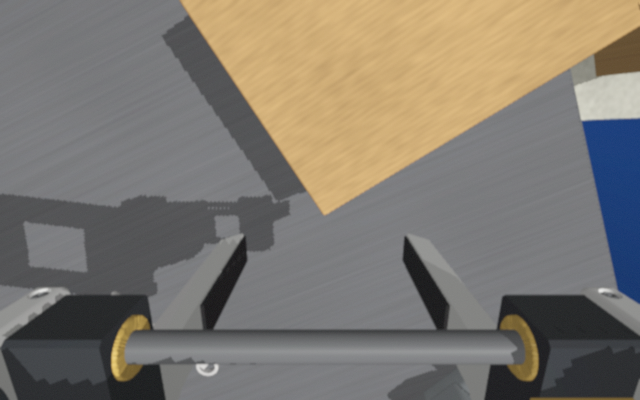

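```bash
python3 - <<'E'
import cv2
t=cv2.imread("pics/top0.png")[170:250,225:425];cv2.imwrite("pics/t0c.png",cv2.resize(t,None,fx=4,fy=4,interpolation=cv2.INTER_CUBIC))
t=cv2.imread("pics/scene0.png")[140:300,250:420];cv2.imwrite("pics/s0c.png",cv2.resize(t,None,fx=3.6,fy=3.6,interpolation=cv2.INTER_CUBIC))
E
```

```text
(no output)
```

View pics/t0c.png

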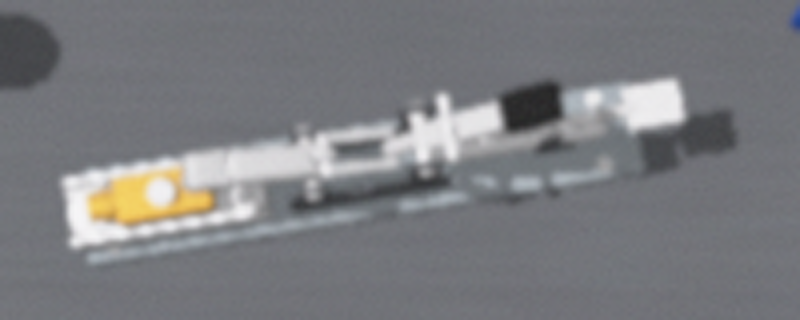

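View pics/s0c.png

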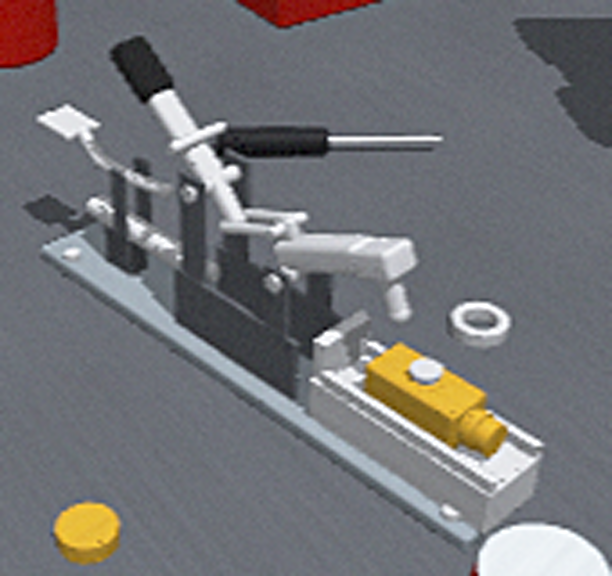

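```bash
cat > h.py <<'E'
import numpy as np,pickle,cv2
from scipy.optimize import least_squares
def load(n):return pickle.load(open(n,"rb"))
def proj(s,P):
    M=np.linalg.inv(s["world_from_camera"]);p=np.atleast_2d(P)@M[:3,:3].T+M[:3,3];q=p@s["camera_matrix"].T;return q[:,:2]/q[:,2:]
def ray(s,uv,z):
    d=s["world_from_camera"][:3,:3]@np.linalg.inv(s["camera_matrix"])@np.array([uv[0],uv[1],1.]);o=s["world_from_camera"][:3,3];return o+d*(z-o[2])/d[2]
def W(p,P):
    c,s=np.cos(p[2]),np.sin(p[2]);P=np.atleast_2d(P)*1.;return np.c_[p[0]+c*P[:,0]-s*P[:,1],p[1]+s*P[:,0]+c*P[:,1],P[:,2]]
E
python3 - <<'E'
from h import *
T=load("top0.pkl");S=load("scene0.pkl")
tc=lambda x,y:(225+x/4,170+y/4); sc=lambda x,y:(250+x/3.6,140+y/3.6)
obs=[(T,tc(653,103),(-.244,0,.112)),(S,sc(68,121),(-.244,0,.112)),(T,tc(68,212),(.18,0,.055)),(S,sc(512,467),(.18,0,.055)),
(T,tc(162,192),None),(S,sc(427,371),None)]
for s,uv,P in obs: print(ray(s,uv,P[2] if P else .082))
f=lambda p:np.concatenate([(proj(s,W(p,P))[0]-uv) for s,uv,P in obs if P])
r=least_squares(f,[.5,0,1.5]);p=r.x;print(p,f(p).round(1));np.save("pose.npy",p)
c,s=np.cos(p[2]),np.sin(p[2])
for s_,uv,P in obs[4:]:
    d=ray(s_,uv,.082)[:2]-p[:2];print("bush local",c*d[0]+s*d[1],-s*d[0]+c*d[1])
# overlay
chk=[(.18,.025,.045),(.18,-.025,.045),(.045,0,.06),(-.244,.02,.112),(-.244,-.02,.112),(-.08,0,.13),(-.1525,0,.193),(0,0,.1),(.12,0,.082)]
for n,s,off,k,sz in(("t0c",T,(225,170),4,0),("s0c",S,(250,140),3.6,0)):
    im=cv2.imread(f"pics/{n}.png")
    for q in proj(s,W(p,chk)): cv2.circle(im,tuple(int(v) for v in (q-off)*k),4,(255,0,255),1)
    cv2.imwrite(f"pics/{n}o.png",im)
E
```

```text
[ 0.58523276 -0.19956429  0.112     ]
[ 0.58476482 -0.19836507  0.112     ]
[0.50964869 0.21581067 0.055     ]
[0.51452443 0.21701983 0.055     ]
[0.52184283 0.14488151 0.082     ]
[0.52270356 0.14736253 0.082     ]
[0.54306663 0.03965061 1.74270346] [ 0.4  0.2 -0.4 -0.4 -0.4 -0.9  0.8 -0.4]
bush local 0.1073104019975306 0.002909993013892394
bush local 0.1096076179314971 0.001637544275354317
```

View pics/s0co.png

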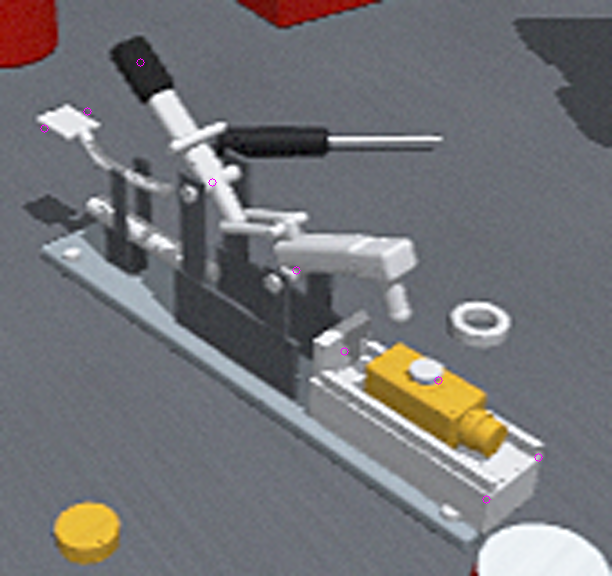

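View pics/t0co.png

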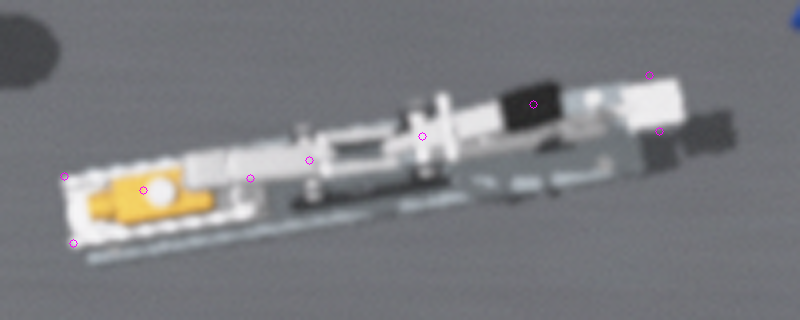

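```bash
cat >> h.py <<'E'
from scipy.spatial.transform import Rotation as Rn
def loc(w):
    p=np.load("pose.npy");c,s=np.cos(p[2]),np.sin(p[2]);d=np.array(w[:2])-p[:2];return np.array([c*d[0]+s*d[1],-s*d[0]+c*d[1],w[2]])
def need(x,y,z,yaw=None):
    from bench import robot
    o=robot.get_obs();p=np.load("pose.npy");t=W(p,(x,y,z))[0]
    R=Rn.from_euler("xyz",o["ee_rot"]).as_matrix();d=R.T@(t-o["tool_pos"])
    print("t",round(o["time"],2),"local",loc(o["tool_pos"]).round(4),"norm",(d/.08).round(3),"turn",((o["ee_rot"][2]-(p[2] if yaw is None else yaw))/(np.pi/2)).round(3),"F",o["wrist_force"].round(2))
E
python3 - <<'E'
from h import *
T=load("top0.pkl")
for n,uv,z in(("can",(188,170),.17),("tin",(367,139),.09),("gauge",(289,155),.014)):print(n,loc(ray(T,uv,z)).round(3))
need(.178,0,.2)
E
```

```text
can [ 0.287 -0.147  0.17 ]
tin [-0.215 -0.177  0.09 ]
gauge [ 0.017 -0.186  0.014]
t 0.15 local [0.5112 0.2372 0.2046] norm [-4.777 -1.823  0.059] turn 0.626 F [-0.35  0.14  0.12]
```

Call:
servo_tool([
  [[-0.3,-0.1,0],0.07],
  [[-0.7,-0.3,0],0.15],
  [[-1,-0.5,0],0.23],
  [[-1,-0.8,0],0.31],
  [[-1,-1,0],0.39],
  [[-1,-1,0],0.47],
  [[-1,-1,0],0.55],
  [[-1,-1,0],0.626],
  [[-1,-1,0],0.626],
], grip=1)

```text
time: 0.9
tool_pos: [0.263, 0.3973, 0.2052]
ee_rot: [-3.141, 0.0, 1.74]
wrist_force: [-0.1, -0.2, 0.7]
width: 0.0375
```

```bash
python3 -c "
from h import *
need(.178,0,.2)"
```

```text
t 0.9 local [0.4003 0.2148 0.2052] norm [-2.773  2.692  0.065] turn -0.002 F [-0.08 -0.2   0.71]
```

Call:
servo_tool([
  [[-0.3,0.3,0],0],
  [[-0.7,0.7,0],0],
  [[-1,1,0],0],
])

```text
time: 1.15
tool_pos: [0.3562, 0.3319, 0.2054]
ee_rot: [3.141, 0.0, 1.748]
wrist_force: [0.0, -0.7, 0.9]
width: 0.0175
```

Call:
servo_tool([
  [[-0.4,0.4,0],0],
  [[-0.8,0.8,0],0],
  [[-1,1,0],0],
])

```text
time: 1.4
tool_pos: [0.4502, 0.2651, 0.205]
ee_rot: [3.142, 0.001, 1.744]
wrist_force: [1.4, 1.1, -0.3]
width: 0.0004
```

Call:
servo_tool([
  [[-0.4,0.35,0],0],
  [[-0.7,0.65,0],0],
  [[-0.77,0.69,0],0],
  [[-0.77,0.69,0],0],
  [[-0.77,0.69,0],0],
])

```text
time: 1.82
tool_pos: [0.5125, 0.2163, 0.205]
ee_rot: [-3.14, -0.001, 1.744]
wrist_force: [0.2, 1.0, -0.8]
width: 0.0005
```

```bash
python3 -c "
from h import *
need(.178,0,.06)
from bench import robot
s=robot.snapshot('wrist');cv2.imwrite('pics/w1.png',s['pixels'][:,:,::-1])
pickle.dump(s,open('w1.pkl','wb'))"
```

```text
t 1.82 local [ 1.792e-01 -1.000e-04  2.050e-01] norm [-0.017  0.002  1.813] turn 0.001 F [ 0.23  1.02 -0.79]
```

View pics/w1.png

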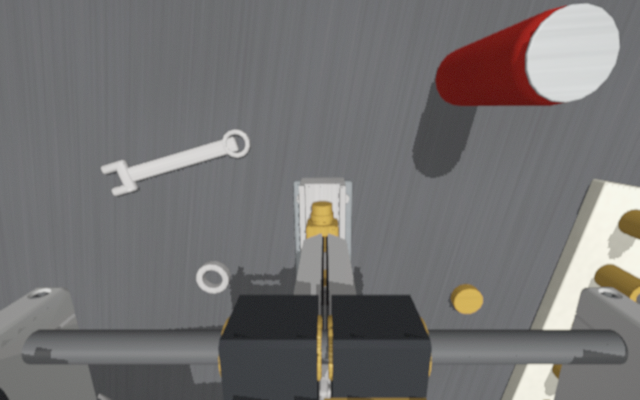

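```bash
python3 -c "
from h import *
s=load('w1.pkl')
for uv,z in (((322,202),.066),((322,180),.045),((299,182),.055),((346,182),.055),((322,222),.066)):print(uv,loc(ray(s,uv,z)).round(4))
print(proj(s,W(np.load('pose.npy'),(.1792,0,.205))))
"
```

```text
(322, 202) [0.168 0.003 0.066]
(322, 180) [0.1862 0.0032 0.045 ]
(299, 182) [0.1863 0.027  0.055 ]
(346, 182) [ 0.1864 -0.0218  0.055 ]
(322, 222) [0.1463 0.0031 0.066 ]
[[324.69120476 249.89747697]]
```

Call:
servo_tool([
  [[0.1,-0.015,0.25],0],
  [[0.1,-0.015,0.6],0],
  [[0.1,-0.015,0.95],0],
  [[0.1,-0.015,1],0],
])

```text
time: 2.2
tool_pos: [0.5058, 0.2244, 0.1202]
ee_rot: [-3.132, 0.001, 1.746]
wrist_force: [-0.9, 0.2, 0.0]
width: 0.0001
```

Call:
servo_tool([
  [[0,0,0.3],0],
  [[0,0,0.6],0],
  [[0,0,0.75],0],
  [[0,0,0.8],0],
  [[0,0,0.8],0],
  [[0,0,0.8],0],
])

```text
time: 2.7
tool_pos: [0.5111, 0.2244, 0.0631]
ee_rot: [3.139, -0.0, 1.743]
wrist_force: [-1.4, 0.0, 0.1]
width: 0.0004
```

```bash
python3 -c "
from h import *
need(.143,0,.06)
from bench import robot
s=robot.snapshot('scene');cv2.imwrite('pics/s2.png',cv2.resize(s['pixels'][140:300,250:420,::-1],None,fx=3.6,fy=3.6))
"
```

```text
t 2.7 local [ 1.875e-01 -1.000e-04  6.310e-02] norm [-0.556 -0.001  0.038] turn 0.0 F [-1.37  0.04  0.07]
```

View pics/s2.png

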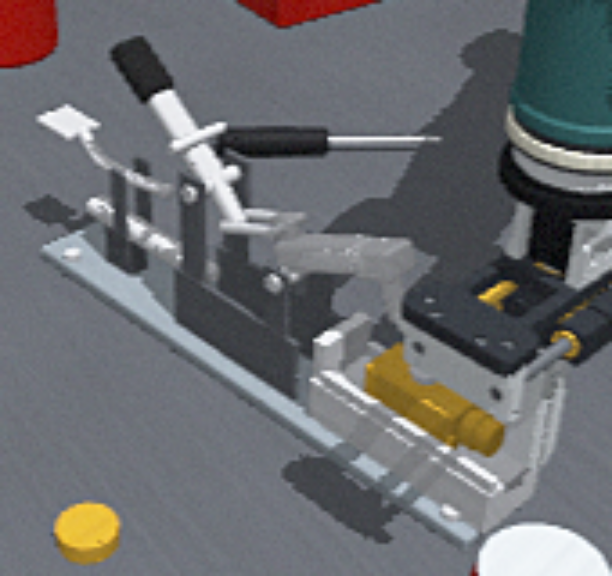

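Call:
servo_tool([
  [[-0.03,0,0.03],0],
  [[-0.07,0,0.03],0],
  [[-0.11,0,0.03],0],
  [[-0.15,0,0.03],0],
  [[-0.19,0,0.03],0],
  [[-0.23,0,0.03],0],
  [[-0.27,0,0.03],0],
])

```text
time: 3.33
tool_pos: [0.5143, 0.203, 0.0595]
ee_rot: [3.141, -0.002, 1.743]
wrist_force: [0.6, 4.3, 1.5]
width: 0.0005
```

Call:
servo_tool([
  [[-0.03,0,0],0],
  [[-0.06,0,0],0],
  [[-0.09,0,0],0],
  [[-0.12,0,0],0],
  [[-0.15,0,0],0],
  [[-0.16,0,0],0],
])

```text
time: 3.83
tool_pos: [0.5165, 0.1898, 0.0594]
ee_rot: [3.141, -0.0, 1.742]
wrist_force: [-0.3, 3.9, 3.2]
width: 0.0006
```

```bash
python3 -c "
from h import *
need(.143,0,.06)
"
```

```text
t 3.83 local [0.1525 0.0005 0.0594] norm [-0.119  0.006 -0.007] turn -0.0 F [-0.29  3.87  3.19]
```

Call:
servo_tool([
  [[-0.015,0,0],0],
  [[-0.03,0,0],0],
  [[-0.045,0,0],0],
  [[-0.06,0,0],0],
])

```text
time: 4.17
tool_pos: [0.5173, 0.1852, 0.0593]
ee_rot: [3.141, -0.0, 1.743]
wrist_force: [-0.4, 4.9, 3.2]
width: 0.0003
```

Call:
servo_tool([
  [[-0.01,0,0],0],
  [[-0.02,0,0],0],
  [[-0.03,0,0],0],
])

```text
time: 4.42
tool_pos: [0.5174, 0.1833, 0.0591]
ee_rot: [3.141, -0.001, 1.742]
wrist_force: [-1.7, 7.0, 2.8]
width: 0.0004
```

```bash
python3 -c "
from h import *
need(.143,0,.06)
"
```

```text
t 4.42 local [0.1459 0.0007 0.0591] norm [-0.037  0.009 -0.011] turn -0.0 F [-1.71  6.98  2.75]
```

Call:
servo_tool([
  [[-0.006,0,0],0],
  [[-0.012,0,0],0],
  [[-0.012,0,0],0],
])

```text
time: 4.67
tool_pos: [0.5174, 0.1833, 0.0591]
ee_rot: [3.141, -0.003, 1.743]
wrist_force: [-1.1, 8.0, 3.3]
width: 0.0005
```

Call:
servo_tool([
  [[-0.006,0,0],0],
  [[-0.012,0,0],0],
  [[-0.012,0,0],0],
])

```text
time: 4.92
tool_pos: [0.5174, 0.1833, 0.0592]
ee_rot: [3.141, -0.005, 1.743]
wrist_force: [-0.6, 10.5, 3.3]
width: 0.0004
```

```bash
python3 -c "
from h import *
need(.143,0,.06)
"
```

```text
t 4.92 local [0.1459 0.0007 0.0592] norm [-0.036  0.009 -0.011] turn 0.0 F [-0.64 10.54  3.32]
```

Call:
servo_tool([
  [[0.05,0,0],0],
  [[0.15,0,0],0],
  [[0.35,0,0],0],
  [[0.45,0,-0.2],0],
  [[0.45,0,-0.6],0],
  [[0.45,0,-1],0],
  [[0.45,0,-1],0],
])

```text
time: 5.5
tool_pos: [0.5151, 0.2165, 0.1456]
ee_rot: [3.131, 0.001, 1.742]
wrist_force: [0.6, -0.6, 1.9]
width: 0.0002
```

Call:
servo_tool([
  [[0,0,-0.4],0],
  [[0,0,-0.8],0],
  [[0,0,-1],0],
  [[0,0,-1],0],
])

```text
time: 5.83
tool_pos: [0.5137, 0.216, 0.2233]
ee_rot: [3.134, 0.001, 1.741]
wrist_force: [0.5, -0.7, -0.2]
width: 0.0002
```

```bash
python3 -c "
from h import *
need(-.15,0,.22)
from bench import robot
s=robot.snapshot('scene');cv2.imwrite('pics/s3.png',cv2.resize(s['pixels'][140:300,250:420,::-1],None,fx=3.6,fy=3.6,interpolation=2))
pickle.dump(s,open('s3.pkl','wb'))
s=robot.snapshot('top');cv2.imwrite('pics/t3.png',cv2.resize(s['pixels'][170:250,225:425,::-1],None,fx=4,fy=4,interpolation=2))
"
```

```text
t 5.83 local [ 0.1788 -0.0012  0.2233] norm [-4.109 -0.011  0.045] turn -0.001 F [ 0.51 -0.73 -0.15]
```

View pics/s3.png

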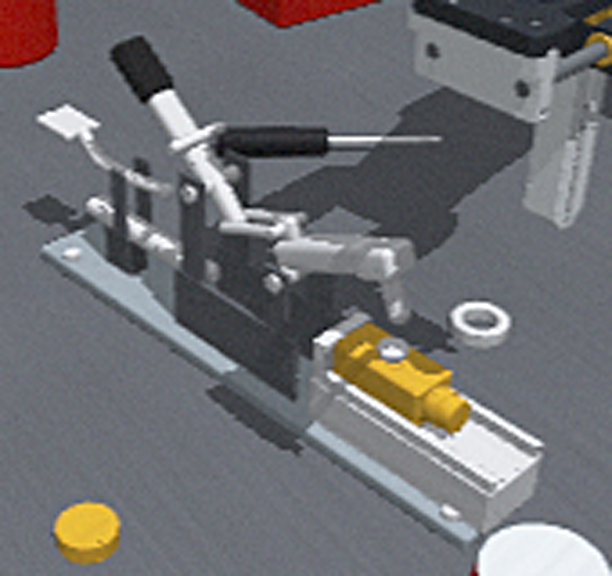

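View pics/t3.png

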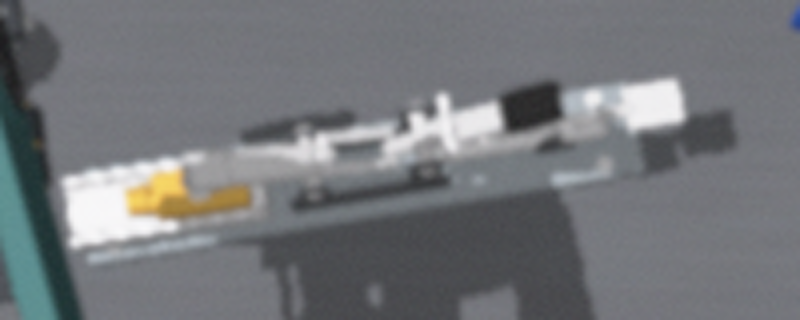

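```bash
python3 -c "
from h import *
s=load('s3.pkl')
print(loc(ray(s,(250+392/3.6,140+350/3.6),.082)), proj(s,W(np.load('pose.npy'),[(.08,0,.082),(.135,0,.06),(.045,0,.06)]))*3.6-np.array([250,140])*3.6)
"
```

```text
[0.08193516 0.0013659  0.082     ] [[388.15225559 349.49767546]
 [454.84274941 420.67419854]
 [344.66479726 351.28589755]]
```

Call:
servo_tool([
  [[-0.2,0,-0.2],0],
  [[-0.6,0,-0.3],0],
  [[-1,0,-0.3],0],
])

```text
time: 6.18
tool_pos: [0.525, 0.1369, 0.2418]
ee_rot: [-3.14, 0.001, 1.745]
wrist_force: [1.0, -0.5, 0.1]
width: 0.0005
```

Call:
servo_tool([
  [[-0.4,0,0],0],
  [[-0.8,0,0],0],
  [[-1,0,0],0],
])

```text
time: 6.43
tool_pos: [0.5381, 0.055, 0.2394]
ee_rot: [-3.135, 0.001, 1.739]
wrist_force: [0.1, -0.4, 0.2]
width: 0.0009
```

Call:
servo_tool([
  [[-0.4,0,0],0],
  [[-0.8,0,0],0],
  [[-1,0,0],0],
])

```text
time: 6.68
tool_pos: [0.5516, -0.0236, 0.2391]
ee_rot: [-3.135, 0.0, 1.739]
wrist_force: [0.1, 0.6, 0.1]
width: 0.0003
```

Call:
servo_tool([
  [[-0.4,0,0],0],
  [[-0.8,0,0],0],
  [[-1,0,0],0],
  [[-1,0,0],0],
  [[-1,0,0],0],
])

```text
time: 7.1
tool_pos: [0.5652, -0.0995, 0.2397]
ee_rot: [-3.136, -0.002, 1.74]
wrist_force: [0.5, -0.2, -0.3]
width: 0.0004
```

```bash
python3 -c "
from h import *
need(-.15,0,.22)
from bench import robot
s=robot.snapshot('scene');cv2.imwrite('pics/s4.png',cv2.resize(s['pixels'][90:250,240:410,::-1],None,fx=3.6,fy=3.6,interpolation=2))
"
```

```text
t 7.1 local [-0.1409  0.002   0.2397] norm [-0.114  0.026  0.246] turn -0.001 F [ 0.49 -0.16 -0.33]
```

View pics/s4.png

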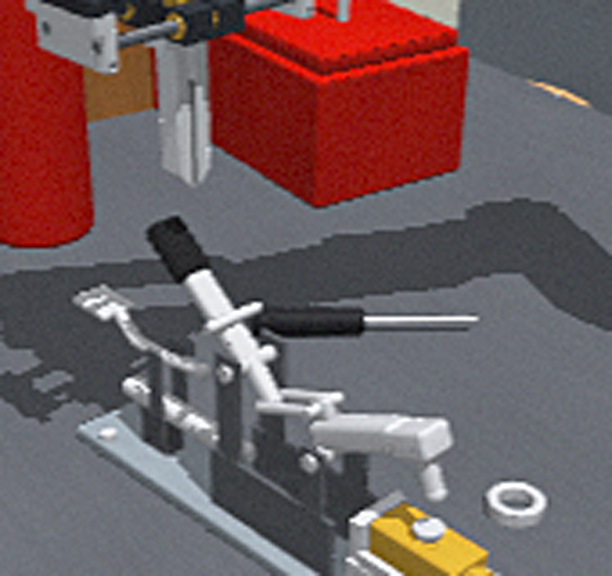

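Call:
servo_tool([
  [[-0.08,0.02,0.1],0],
  [[-0.14,0.025,0.25],0],
  [[-0.14,0.025,0.38],0],
  [[-0.14,0.025,0.42],0],
  [[-0.14,0.025,0.42],0],
])

```text
time: 7.57
tool_pos: [0.5691, -0.1089, 0.2069]
ee_rot: [-3.138, -0.002, 1.743]
wrist_force: [0.6, 0.1, -0.1]
width: 0.0004
```

Call:
servo_tool([
  [[0,0,0.03],0],
  [[-0.02,0,0.06],0],
  [[-0.04,0,0.09],0],
  [[-0.05,0,0.12],0],
])

```text
time: 7.9
tool_pos: [0.5713, -0.1139, 0.2005]
ee_rot: [3.14, 0.001, 1.742]
wrist_force: [-0.3, -0.6, 1.2]
width: 0.0003
```

```bash
python3 -c "
from h import *
need(-.155,0,.193)
"
```

```text
t 7.9 local [-0.1561 -0.0015  0.2005] norm [ 0.014 -0.019  0.093] turn -0.0 F [-0.28 -0.58  1.24]
```

Call:
servo_tool([
  [[-0.01,0,0.03],0],
  [[-0.02,0,0.06],0],
  [[-0.03,0,0.09],0],
  [[-0.04,0,0.12],0],
])

```text
time: 8.23
tool_pos: [0.5716, -0.1169, 0.1902]
ee_rot: [3.141, 0.0, 1.742]
wrist_force: [0.4, -0.1, 1.2]
width: 0.0002
```

Call:
servo_tool([
  [[-0.01,0,0.03],0],
  [[-0.02,0,0.06],0],
  [[-0.03,0,0.09],0],
  [[-0.04,0,0.12],0],
])

```text
time: 8.57
tool_pos: [0.572, -0.12, 0.1804]
ee_rot: [3.142, 0.0, 1.742]
wrist_force: [0.3, -0.4, 1.0]
width: 0.0003
```

```bash
python3 -c "
from h import *
need(-.155,0,.193)
"
```

```text
t 8.57 local [-0.1623 -0.0012  0.1804] norm [ 0.091 -0.015 -0.157] turn -0.0 F [ 0.31 -0.36  0.96]
```

Call:
servo_tool([
  [[-0.01,0,0.03],0],
  [[-0.02,0,0.06],0],
  [[-0.02,0,0.09],0],
  [[-0.02,0,0.12],0],
])

```text
time: 8.9
tool_pos: [0.5724, -0.1218, 0.1711]
ee_rot: [3.141, 0.001, 1.742]
wrist_force: [-0.2, -1.5, 3.8]
width: 0.0005
```

Call:
servo_tool([
  [[-0.01,0,0.025],0],
  [[-0.01,0,0.05],0],
  [[-0.01,0,0.075],0],
])

```text
time: 9.15
tool_pos: [0.5729, -0.1233, 0.1667]
ee_rot: [3.14, 0.003, 1.742]
wrist_force: [-0.5, -1.8, 7.0]
width: 0.0005
```

```bash
python3 -c "
from h import *
need(-.155,0,.193)
from bench import robot
s=robot.snapshot('scene');cv2.imwrite('pics/s5.png',cv2.resize(s['pixels'][90:250,240:410,::-1],None,fx=3.6,fy=3.6,interpolation=2))
"
```

```text
t 9.15 local [-0.1657 -0.0015  0.1667] norm [ 0.132 -0.019 -0.33 ] turn -0.0 F [-0.49 -1.84  6.96]
```

View pics/s5.png

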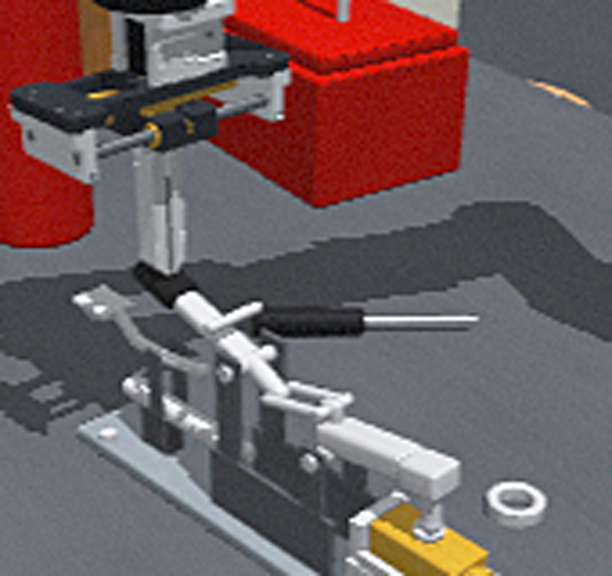

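Call:
servo_tool([
  [[-0.01,0,0.02],0],
  [[-0.01,0,0.04],0],
])

```text
time: 9.37
tool_pos: [0.5731, -0.1243, 0.1637]
ee_rot: [3.139, 0.003, 1.742]
wrist_force: [-1.1, -3.4, 7.0]
width: 0.0001
```

Call:
servo_tool([
  [[0,0,0.02],0],
  [[0,0,0.04],0],
])

```text
time: 9.53
tool_pos: [0.5733, -0.1245, 0.1606]
ee_rot: [3.139, 0.004, 1.742]
wrist_force: [-0.1, -2.7, 6.6]
width: 0.0008
```

Call:
servo_tool([
  [[0,0,0.02],0],
  [[0,0,0.04],0],
])

```text
time: 9.7
tool_pos: [0.5735, -0.1246, 0.1574]
ee_rot: [3.139, 0.004, 1.742]
wrist_force: [0.1, -2.9, 6.2]
width: 0.0007
```

Call:
servo_tool([
  [[0,0,0.02],0],
  [[0,0,0.04],0],
])

```text
time: 9.87
tool_pos: [0.5737, -0.1251, 0.1546]
ee_rot: [3.138, 0.005, 1.741]
wrist_force: [-0.1, -3.9, 8.0]
width: 0.0002
```

Call:
servo_tool([
  [[0,0,0.015],0],
  [[0,0,0.03],0],
])

```text
time: 10.03
tool_pos: [0.5738, -0.1254, 0.1524]
ee_rot: [3.138, 0.006, 1.741]
wrist_force: [0.4, -4.9, 7.5]
width: 0.0006
```

Call:
servo_tool([
  [[0,0,0.015],0],
  [[0,0,0.03],0],
])

```text
time: 10.2
tool_pos: [0.5739, -0.1258, 0.1504]
ee_rot: [3.137, 0.007, 1.741]
wrist_force: [-0.1, -5.7, 7.9]
width: 0.0006
```

Call:
servo_tool([
  [[-0.02,0,0.015],0],
  [[-0.03,0,0.03],0],
])

```text
time: 10.37
tool_pos: [0.574, -0.1266, 0.1476]
ee_rot: [3.138, 0.003, 1.742]
wrist_force: [-0.9, -1.3, 7.0]
width: 0.0005
```

Call:
servo_tool([
  [[-0.01,0,0.015],0],
  [[-0.02,0,0.03],0],
])

```text
time: 10.53
tool_pos: [0.5741, -0.1272, 0.1449]
ee_rot: [3.138, 0.001, 1.742]
wrist_force: [-1.9, 1.4, 7.9]
width: 0.0004
```

Call:
servo_tool([
  [[0,0,0.015],0],
  [[0,0,0.03],0],
])

```text
time: 10.7
tool_pos: [0.5741, -0.1275, 0.1425]
ee_rot: [3.138, 0.002, 1.742]
wrist_force: [-0.9, -0.1, 7.5]
width: 0.0005
```

Call:
servo_tool([
  [[0,0,0.012],0],
  [[0,0,0.024],0],
])

```text
time: 10.87
tool_pos: [0.5742, -0.1278, 0.1407]
ee_rot: [3.138, 0.003, 1.742]
wrist_force: [-1.0, -1.6, 7.5]
width: 0.0006
```

Call:
servo_tool([
  [[0,0,0.012],0],
  [[0,0,0.024],0],
])

```text
time: 11.03
tool_pos: [0.5742, -0.128, 0.1388]
ee_rot: [3.138, 0.003, 1.742]
wrist_force: [-0.7, -1.5, 8.2]
width: 0.0006
```

Call:
servo_tool([
  [[0,0,0.012],0],
  [[0,0,0.024],0],
])

```text
time: 11.2
tool_pos: [0.5742, -0.1281, 0.1369]
ee_rot: [3.138, 0.003, 1.742]
wrist_force: [-1.4, -2.2, 7.6]
width: 0.0004
```

Call:
servo_tool([
  [[0,0,0.012],0],
  [[0,0,0.024],0],
])

```text
time: 11.37
tool_pos: [0.5743, -0.1283, 0.1348]
ee_rot: [3.138, 0.003, 1.742]
wrist_force: [-0.8, -1.5, 6.8]
width: 0.0007
```

Call:
servo_tool([
  [[0,0,0.012],0],
  [[0,0,0.024],0],
])

```text
time: 11.53
tool_pos: [0.5742, -0.1283, 0.1325]
ee_rot: [3.139, 0.003, 1.742]
wrist_force: [-0.3, -3.2, 5.4]
width: 0.0005
```

Call:
servo_tool([
  [[0,0,0.012],0],
  [[0,0,0.024],0],
])

```text
time: 11.7
tool_pos: [0.5742, -0.1282, 0.13]
ee_rot: [3.139, 0.003, 1.742]
wrist_force: [1.0, -3.1, 2.9]
width: 0.0003
```

Easing off; nearly over centre.

Call:
servo_tool([
  [[0,0,0.01],0],
  [[0,0,0.02],0],
])

```text
time: 11.87
tool_pos: [0.5735, -0.1271, 0.1271]
ee_rot: [3.141, 0.0, 1.742]
wrist_force: [1.0, -1.2, 1.8]
width: 0.0007
```

```bash
python3 -c "
from h import *
from bench import robot
s=robot.snapshot('scene');cv2.imwrite('pics/s6.png',cv2.resize(s['pixels'][90:250,240:410,::-1],None,fx=3.6,fy=3.6,interpolation=2))
need(-.155,0,.193)
"
```

```text
t 11.92 local [-0.1689 -0.0011  0.1265] norm [ 0.175 -0.014 -0.831] turn -0.0 F [-0.16  0.14  0.57]
```

View pics/s6.png

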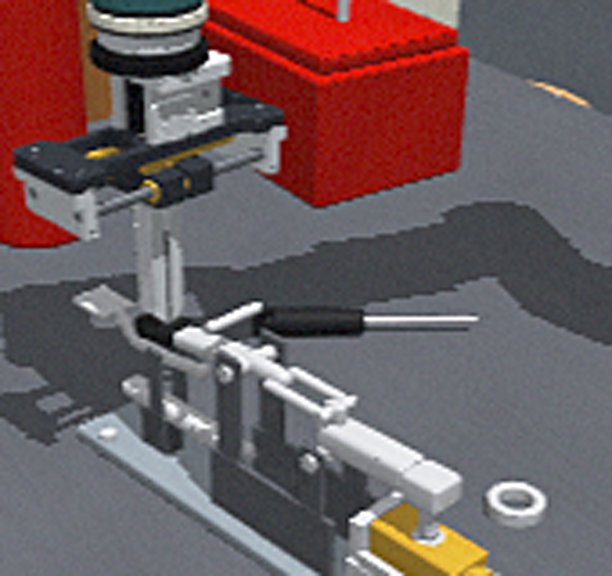

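Call:
servo_tool([
  [[0,0,-0.1],0],
  [[0,0,-0.4],0],
  [[0,0,-0.8],0],
  [[0,0,-1],0],
  [[0,0,-1],0],
  [[0,0,-1],0],
])

```text
time: 12.42
tool_pos: [0.5733, -0.1264, 0.2074]
ee_rot: [3.141, -0.0, 1.743]
wrist_force: [-0.3, 0.7, 0.5]
width: 0.0004
```

```bash
python3 -c "
from h import *
from bench import robot
s=robot.snapshot('scene');cv2.imwrite('pics/s7.png',cv2.resize(s['pixels'][90:250,240:410,::-1],None,fx=3.6,fy=3.6,interpolation=2))
need(-.250,0,.193)
print(robot.get_obs()['joint_positions'])
"
```

```text
t 12.47 local [-0.1688 -0.0008  0.2059] norm [-1.015 -0.01   0.16 ] turn 0.0 F [ 0.48 -0.36  1.28]
[-3.14276891e-01  1.70338081e-01  1.27733924e+00  3.01066631e-04
  1.69577400e+00 -4.86279327e-01]
```

View pics/s7.png

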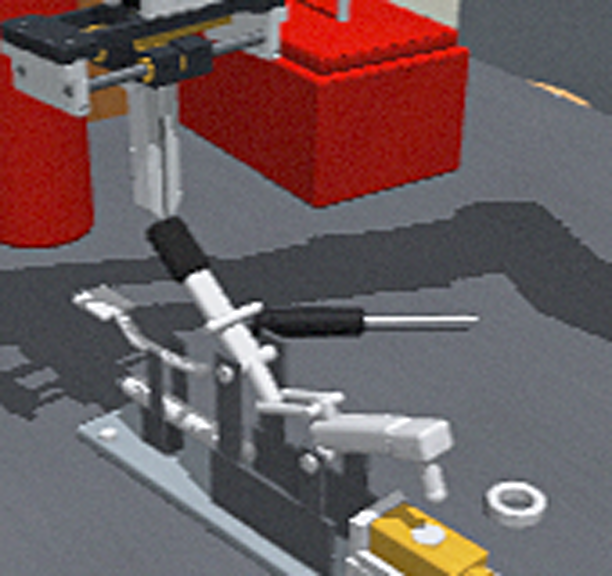

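Call:
servo_tool([
  [[0.08,0,-0.05],0],
  [[0.16,0,-0.05],0],
  [[0.16,0,0],0],
  [[0.15,0,0.04],0],
  [[0.14,0,0.08],0],
  [[0.13,0,0.12],0],
  [[0.12,0,0.16],0],
  [[0.11,0,0.2],0],
  [[0.1,0,0.24],0],
  [[0.09,0,0.28],0],
  [[0.08,0,0.32],0],
  [[0.06,0,0.36],0],
])

```text
time: 13.47
tool_pos: [0.5724, -0.1224, 0.1781]
ee_rot: [3.141, 0.0, 1.742]
wrist_force: [-0.3, -0.1, 1.0]
width: 0.0004
```

Call:
servo_tool([
  [[-0.01,0,0.04],0],
  [[-0.02,0,0.08],0],
  [[-0.03,0,0.12],0],
  [[-0.04,0,0.16],0],
  [[-0.05,0,0.2],0],
  [[-0.06,0,0.24],0],
  [[-0.06,0,0.28],0],
  [[-0.06,0,0.32],0],
  [[-0.06,0,0.36],0],
])

```text
time: 14.22
tool_pos: [0.574, -0.129, 0.1515]
ee_rot: [3.139, 0.005, 1.742]
wrist_force: [-0.7, -4.4, 7.7]
width: 0.0004
```

```bash
python3 -c "
from h import *
need(-.170,0,.127)
"
```

```text
t 14.22 local [-0.1715 -0.0016  0.1515] norm [ 0.02  -0.021  0.306] turn -0.001 F [-0.71 -4.36  7.71]
```

Call:
servo_tool([
  [[0,0,0.025],0],
  [[0,0,0.05],0],
  [[0,0,0.075],0],
  [[0,0,0.1],0],
])

```text
time: 14.55
tool_pos: [0.5743, -0.1297, 0.1442]
ee_rot: [3.138, 0.007, 1.741]
wrist_force: [-0.7, -5.7, 8.2]
width: 0.0004
```

Call:
servo_tool([
  [[0,0,0.025],0],
  [[0,0,0.05],0],
  [[0,0,0.075],0],
  [[0,0,0.1],0],
])

```text
time: 14.88
tool_pos: [0.5745, -0.1298, 0.1361]
ee_rot: [3.138, 0.007, 1.741]
wrist_force: [0.4, -6.2, 7.2]
width: 0.0007
```

Call:
servo_tool([
  [[0,0,0.02],0],
  [[0,0,0.04],0],
])

```text
time: 15.05
tool_pos: [0.5745, -0.1291, 0.1323]
ee_rot: [3.138, 0.005, 1.741]
wrist_force: [0.9, -4.3, 5.1]
width: 0.0002
```

Call:
servo_tool([
  [[0,0,0.015],0],
  [[0,0,0.03],0],
  [[0,0,0.03],0],
])

```text
time: 15.3
tool_pos: [0.5734, -0.127, 0.1278]
ee_rot: [3.141, -0.0, 1.742]
wrist_force: [2.4, -2.2, 2.1]
width: 0.0006
```

Call:
servo_tool([
  [[0,0,0.015],0],
  [[0,0,0.03],0],
  [[0,0,0.03],0],
])

```text
time: 15.55
tool_pos: [0.5721, -0.1258, 0.1239]
ee_rot: [-3.139, -0.003, 1.743]
wrist_force: [-0.6, 0.3, -1.1]
width: 0.0003
```

Call:
servo_tool([
  [[0,0,0.015],0],
  [[0,0,0.025],0],
  [[0,0,0.025],0],
])

```text
time: 15.8
tool_pos: [0.5729, -0.1264, 0.1233]
ee_rot: [-3.141, -0.001, 1.743]
wrist_force: [-0.8, 1.0, 1.0]
width: 0.0009
```

```bash
python3 -c "
from h import *
from bench import robot
s=robot.snapshot('scene');cv2.imwrite('pics/s8.png',cv2.resize(s['pixels'][150:210,270:350,::-1],None,fx=8,fy=8,interpolation=2))
need(-.170,0,.123)
"
```

```text
t 15.85 local [-0.169  -0.0011  0.1233] norm [-0.013 -0.014  0.004] turn 0.0 F [-0.11  0.52  0.62]
```

View pics/s8.png

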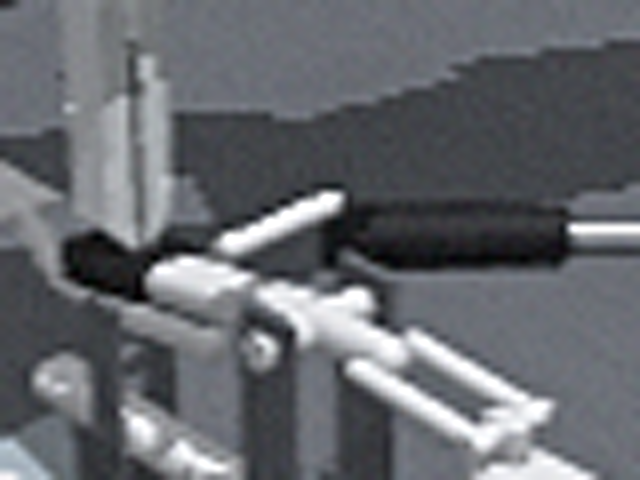

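Call:
servo_tool([
  [[0,0,0.01],0],
  [[0,0,0.02],0],
  [[0,0,0.02],0],
])

```text
time: 16.1
tool_pos: [0.5733, -0.1268, 0.1229]
ee_rot: [3.141, -0.0, 1.743]
wrist_force: [-1.5, 1.3, 4.6]
width: 0.0005
```

Call:
servo_tool([
  [[0,0,0.01],0],
  [[0,0,0.02],0],
  [[0,0,0.02],0],
])

```text
time: 16.35
tool_pos: [0.5735, -0.1268, 0.1227]
ee_rot: [3.14, 0.0, 1.743]
wrist_force: [-3.2, 2.2, 8.7]
width: 0.0003
```

Call:
servo_tool([
  [[0,0,-0.1],0],
  [[0,0,-0.3],0],
  [[0,0,-0.6],0],
  [[0,0,-0.9],0],
  [[0,0,-1],0],
  [[0,0,-1],0],
])

```text
time: 16.85
tool_pos: [0.5747, -0.1276, 0.2033]
ee_rot: [3.136, 0.003, 1.742]
wrist_force: [-0.6, -0.4, -0.2]
width: 0.0004
```

```bash
python3 -c "
from h import *
from bench import robot
s=robot.snapshot('scene');cv2.imwrite('pics/s9.png',cv2.resize(s['pixels'][90:250,240:410,::-1],None,fx=3.6,fy=3.6,interpolation=2))
need(-.250,0,.193)
"
```

```text
t 16.9 local [-0.1697 -0.0017  0.201 ] norm [-1.004 -0.022  0.101] turn -0.0 F [-0.21  0.29 -0.51]
```

View pics/s9.png

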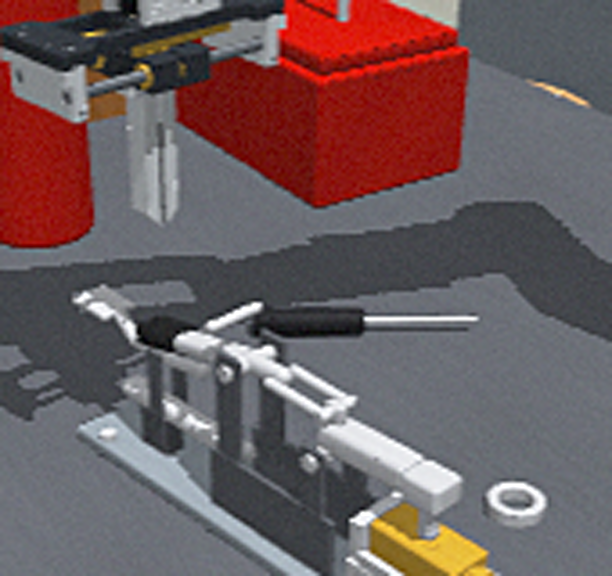

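Call:
servo_tool([
  [[-0.3,0,-0.1],0],
  [[-0.7,-0.02,-0.1],0],
  [[-1,-0.02,-0.1],0],
  [[-1,-0.02,-0.1],0],
])

```text
time: 17.23
tool_pos: [0.5845, -0.21, 0.2048]
ee_rot: [-3.137, -0.0, 1.738]
wrist_force: [-0.2, 0.6, -0.3]
width: 0.0006
```

Call:
servo_tool([
  [[0,0,0],0.078],
  [[0,0,0],0.156],
  [[0,0,0],0.234],
  [[0,0,0],0.312],
  [[0,0,0],0.39],
  [[0,0,0],0.468],
  [[0,0,0],0.546],
  [[0,0,0],0.624],
  [[0,0,0],0.702],
  [[0,0,0],0.78],
  [[0,0,0],0.858],
  [[0,0,0],0.93],
])

```text
time: 18.23
tool_pos: [0.5845, -0.2049, 0.2058]
ee_rot: [-3.139, 0.003, 0.276]
wrist_force: [0.4, -0.7, 0.4]
width: 0.0005
```

Call:
servo_tool([
  [[0,0,0],0.078],
  [[0,0,0],0.156],
  [[0,0,0],0.234],
  [[0,0,0],0.312],
  [[0,0,0],0.39],
  [[0,0,0],0.468],
  [[0,0,0],0.546],
  [[0,0,0],0.624],
  [[0,0,0],0.702],
  [[0,0,0],0.78],
  [[0,0,0],0.858],
  [[0,0,0],0.93],
])

```text
time: 19.23
tool_pos: [0.5845, -0.2049, 0.2058]
ee_rot: [3.139, 0.003, -1.185]
wrist_force: [0.2, -0.3, -1.4]
width: 0.0003
```

```bash
python3 -c "
from h import *
from bench import robot
need(-.250,0,.125)
print(robot.get_obs()['joint_positions'])
s=robot.snapshot('scene');cv2.imwrite('pics/s10.png',cv2.resize(s['pixels'][90:250,240:410,::-1],None,fx=3.6,fy=3.6,interpolation=2))
"
```

```text
t 19.23 local [-0.248   0.001   0.2058] norm [ 0.03  -0.009  1.01 ] turn -1.864 F [ 0.19 -0.3  -1.41]
[-4.28977578e-01  2.46068642e-01  1.18804656e+00  5.37401011e-04
  1.71161235e+00  2.32645062e+00]
```

View pics/s10.png

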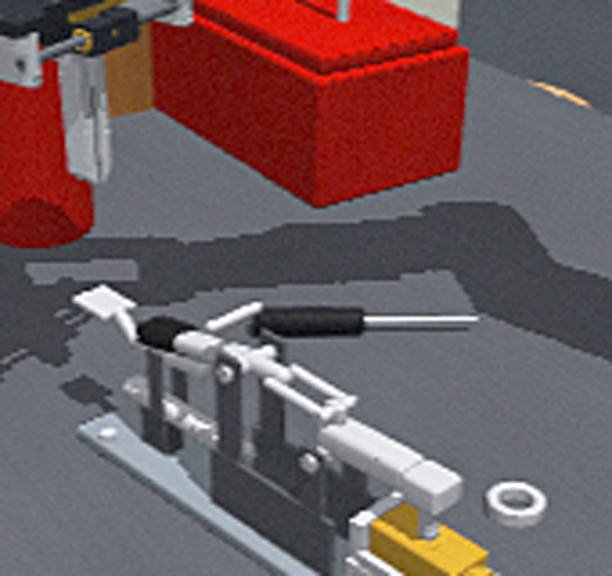

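Call:
servo_tool([
  [[0.02,-0.01,0.3],0],
  [[0.02,-0.01,0.7],0],
  [[0.02,-0.01,0.98],0],
  [[0.02,-0.01,1],0],
  [[0.02,-0.01,1],0],
])

```text
time: 19.7
tool_pos: [0.5849, -0.206, 0.1251]
ee_rot: [3.137, 0.005, -1.177]
wrist_force: [-0.2, 0.0, 1.2]
width: 0.0003
```

Call:
servo_tool([
  [[0,0,0.03],0],
  [[0,0,0.06],0],
  [[0,0,0.09],0],
  [[0,0,0.12],0],
  [[0,0,0.15],0],
  [[0,0,0.15],0],
])

```text
time: 20.2
tool_pos: [0.5866, -0.2072, 0.1161]
ee_rot: [3.141, 0.0, -1.179]
wrist_force: [-0.5, 0.3, -0.4]
width: 0.0005
```

```bash
python3 -c "
from h import *
from bench import robot
need(-.250,0,.125)
"
```

```text
t 20.2 local [-0.2507 -0.0006  0.1161] norm [-0.01   0.006 -0.111] turn -1.86 F [-0.51  0.34 -0.39]
```

Call:
servo_tool([
  [[0,0,0.025],0],
  [[0,0,0.05],0],
  [[0,0,0.075],0],
  [[0,0,0.1],0],
])

```text
time: 20.53
tool_pos: [0.5869, -0.2078, 0.1087]
ee_rot: [-3.141, -0.001, -1.179]
wrist_force: [0.1, -0.9, 1.7]
width: 0.0004
```

Call:
servo_tool([
  [[0,0,0.025],0],
  [[0,0,0.05],0],
  [[0,0,0.075],0],
  [[0,0,0.1],0],
])

```text
time: 20.87
tool_pos: [0.587, -0.2077, 0.1006]
ee_rot: [-3.141, -0.001, -1.179]
wrist_force: [0.8, -1.5, 1.9]
width: 0.0007
```

```bash
python3 -c "
from h import *
from bench import robot
need(-.250,0,.125)
s=robot.snapshot('scene');cv2.imwrite('pics/s11.png',cv2.resize(s['pixels'][90:250,240:410,::-1],None,fx=3.6,fy=3.6,interpolation=2))
"
```

```text
t 20.87 local [-0.2513 -0.001   0.1006] norm [-0.018  0.008 -0.305] turn -1.86 F [ 0.8  -1.51  1.86]
```

View pics/s11.png

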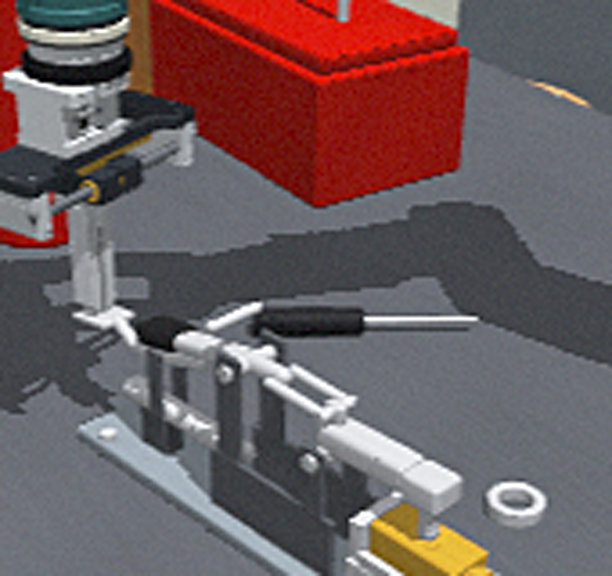

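Call:
servo_tool([
  [[0,0,0.025],0],
  [[-0.01,0,0.05],0],
  [[-0.02,0,0.075],0],
  [[-0.02,0,0.1],0],
])

```text
time: 21.25
tool_pos: [0.5863, -0.206, 0.0925]
ee_rot: [-3.141, -0.001, -1.179]
wrist_force: [0.7, -3.2, 3.2]
width: 0.0004
```

Call:
servo_tool([
  [[-0.01,0,0.025],0],
  [[-0.02,0,0.05],0],
  [[-0.03,0,0.075],0],
  [[-0.03,0,0.1],0],
])

```text
time: 21.58
tool_pos: [0.5853, -0.2035, 0.0843]
ee_rot: [-3.141, -0.0, -1.179]
wrist_force: [1.5, -3.3, 3.3]
width: 0.0007
```

```bash
python3 -c "
from h import *
from bench import robot
need(-.250,0,.125)
s=robot.snapshot('scene');cv2.imwrite('pics/s12.png',cv2.resize(s['pixels'][90:250,240:410,::-1],None,fx=3.6,fy=3.6,interpolation=2))
"
```

```text
t 21.58 local [-0.2468 -0.      0.0843] norm [ 0.039  0.009 -0.508] turn -1.86 F [ 1.45 -3.29  3.34]
```

View pics/s12.png

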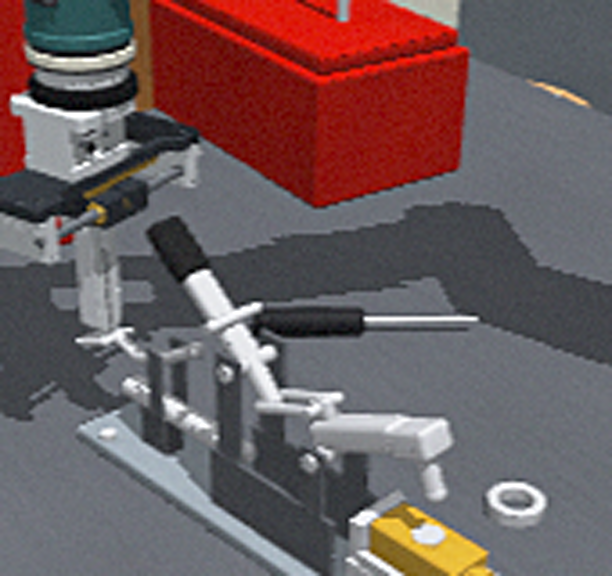

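Call:
servo_tool([
  [[0.03,0,-0.1],0],
  [[0.06,0,-0.3],0],
  [[0.1,0,-0.6],0],
  [[0.1,0,-0.9],0],
  [[0.1,0,-1],0],
])

```text
time: 22.05
tool_pos: [0.5891, -0.2105, 0.168]
ee_rot: [-3.138, -0.001, -1.179]
wrist_force: [0.7, -0.6, 0.9]
width: 0.0005
```

Call:
servo_tool([
  [[0,0,-0.4],0],
  [[0,0,-0.6],0],
  [[0,0,-0.6],0],
  [[0,0,-0.6],0],
])

```text
time: 22.38
tool_pos: [0.5882, -0.2104, 0.2123]
ee_rot: [-3.141, 0.001, -1.179]
wrist_force: [-0.7, -0.4, -0.0]
width: 0.0004
```

```bash
python3 -c "
from h import *
from bench import robot
need(-.250,0,.125)
s=robot.snapshot('scene');cv2.imwrite('pics/s13.png',cv2.resize(s['pixels'][140:300,250:420,::-1],None,fx=3.6,fy=3.6,interpolation=2))
s=robot.snapshot('top');cv2.imwrite('pics/t13.png',s['pixels'][:,:,::-1])
"
```

```text
t 22.38 local [-0.2541 -0.0017  0.2123] norm [-0.054  0.01   1.092] turn -1.86 F [-0.68 -0.37 -0.04]
```

View pics/s13.png

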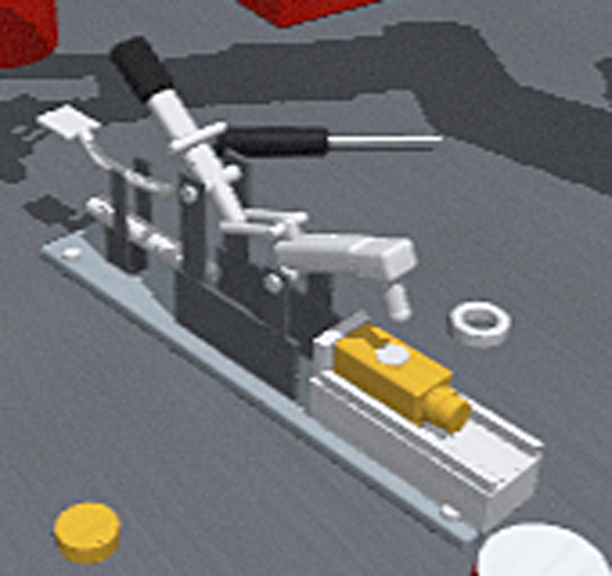

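View pics/t13.png

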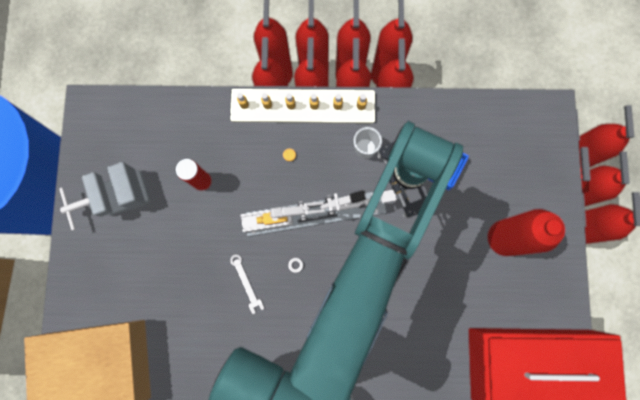

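The pictures show the jaws open, the lever back at its rest position and the bush nearly flush. The valve has not moved from its stop, and everything else is in its place. I'm handing the job in.

```bash
python3 -c "
from bench import robot
print(robot.close_job())"
```

```text
the job is handed in; nothing more can be done
None
```

The job is done and handed in at about 22.5 s of the 69 s allowed; no verdict was reported.

- **Valve:** I slid it along the rail until it stopped moving and the push rose to about 10 N. It measured home within about 2 mm, and the last picture shows it in the same place.
- **Handle:** My first squeeze stopped just short of over centre, and the handle sprang back when I lifted off. On the second squeeze it went over centre and met its stop. I read that stop at about 9 N, so I pushed slightly past the snap to be sure. The jaws then stayed locked with my hand off.
- **Release:** I pressed the lever about 28 mm with no more than about 5 N while the jaws were still locked, and they sprang open.

In the final pictures the jaws are open, the lever is back at rest and the bush is almost flush. The other things on the bench had not moved, though the arm partly hid the blue bin from above. Bush depth and nose height were judged by eye, not measured. The one disagreement was the wrist camera, which read positions 3 to 6 mm off, so I relied on the scene and top cameras and the contact forces.

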